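# Drag the yellow tote out from under the bench riser with the pull hook

## Task

Two small open totes stand deep under the wooden bench riser. Take the pull hook by its wooden grip, drop its tip over the front lip of the yellow tote and drag that tote straight out until well over half of it stands clear in front of the riser, without pulling it over the edge of the bench. Then unhook and set the hook down standing on its foot on the bench; never touch either tote with the gripper or arm, and leave the blue tote where it is.

Things in the scene. Friction and masses are not known exactly. Their poses are not given: they have to be found in the camera images.
- hook_grip (a point): Pull hook: centre of its wooden grip (90 long x 24 wide, top at 64 mm), 34 mm above its underside; it stands by itself on a black foot 100 x 32 x 6 mm. x runs from grip to tip, y across the 24 mm, z up. An 8 mm steel rod runs along +x, centre 52 mm above the underside, and turns straight down; the tip's axis is 150 mm from the grip's centre, its lower end 4 mm above the underside. Weighs 0.26 kg.
- tote_yellow: Yellow open tote holding a heat sink: 70 long (x) x 56 wide (y) x 42 mm high, walls and floor 3 mm. Origin at the centre of its underside; x points towards the riser's back, z up; its front lip is at x = -35 mm. The heat sink lies loose in the rear half (x from -1 to 29 mm, 22 mm high); the front half is empty. Weighs about 0.2 kg with its load and slides on the bench.
- tote_blue: Blue tote of the same size and axes, holding two upright capacitors; it stands beside the yellow one, 64 mm between centres; which is on which side varies. Stays where it is.
- riser: Fixed riser, wooden top 115 deep (x) x 142 mm wide (y), 135 to 147 mm above the bench, on 4 corner posts, open in front; a spool and a jar stand on it. Origin at bench level under its centre; x points from its front (edge at x = -57.5 mm) to its back. The bench's front edge is 55 to 75 mm in front of it. Behind the hook's start is a cabinet (0.1 m off) with a fan overhanging above 0.45 m.

How it is judged:
By the outcome, as a careful person would: the job done as asked, in the order asked, and still so for the second after the job is handed in, with the robot touching nothing.
It also fails if it takes over 45 s, if anything falls off the work surface, if the arm or the gripper's body presses on something with over 40 N, if the wrist force passes 120 N, or if a joint passes its speed limit or range.

## Robot

A 6-joint arm with a two-finger parallel gripper is mounted at the origin on a cart in front of the work surface, level with it; the furniture and walls round the work are solid. World frame = base frame: x ahead of the robot, y to its left, z up, the work surface at z = 0. Lengths are in m, angles in rad, forces in N, time in s.
With the tool pointing down it reaches from about 0.3 to 0.775 m from the base axis. Payload 14.6 kg.
Tool frame: the origin (TCP) lies at the very end of the fingers, on their centre line; the grasp point (between the pads) lies 19 mm behind it; z points along the fingers, y is the line along which they close (so a half turn about z gives the same grasp; the last joint's range is limited). The gripper opens to 94 mm and grips with 3 to 60 N. Pads are 16 mm wide; open, the fingers measure 119 mm over their backs; the gripper's body (75 mm by 177 mm) begins 78 mm behind the grasp point.
Start: joints at [-1.253, 0.3, 1.521, -0, 1.321, -0.067], TCP at [0.206, -0.51, 0.205] pointing down, gripper open.
Joint ranges: [-3.03, 3.03], [-0.79, 2.21], [0.23, 2.52], [-1.04, 4.18], [0, 3.07], [-2.55, 2.55]. Speed limits (rad/s): [2.22, 2.22, 2.57, 3.14, 3.14, 3.14].

## Interface

Orientations are given as [roll, pitch, yaw] about the fixed x, y, z axes, in that order (R = Rz(yaw) Ry(pitch) Rx(roll)).
In Python, from station import * gives the robot as it stands.
- The arm moves only by the tool jog_arm, never from a script. Its argument "rows" is a list of rows, each a list of 3 entries, a list of its own where there are three numbers: the shift along the tool's x, y, z in m, then the turn about the tool's z in degrees, then the finger opening in m, from 0 to 0.094. A call has 1 to 12 rows; each row shifts and turns the commanded pose from where the row before left it, along the tool's axes as they then stand; what a row does not reach is not made up. A row lasts 1/12 s, in which the tool goes at most 41.7 mm and 7.16 degrees, less where a joint would pass 70% of its speed; a pose out of reach is approached as far as the arm can. A call is refused whole if a number of a shift passes 0.0417 or a number of a turn 7.16, either way. A call with a gripper value outside its range is refused whole. The fingers move at their own pace and stop on an object; "squeeze" is the grip in N (left out, the last holds). Time passes only in rows, so rows that do not move let the fingers close. It gives the time, the measured TCP pose, the force, the opening and the grip force at its end, in the units of the state.
- get_obs(): the state, without advancing time (a new reading comes with each control period).
- camera(name): name is "scene" or "top" or "wrist"; returns a dict with "image" (384x512x3 uint8, red, green, blue), "range_z" (384x512 float32, m along the optical axis (not along the pixel's ray), 0 where there is no reading), "K" (3x3 intrinsics, pixels), "world_from_camera" (4x4, takes a point from camera to world coordinates); the wrist camera has in their place "T_tool_cam" (4x4, takes a point from camera to tool coordinates, whose origin is the TCP and whose axes are the flange's). Camera axes: x right, y up, looking along -z (the intrinsics and any distortion apply to the point x, -y, -z); pixel columns grow to the right and rows downward; lengths in m; the calibration is good to about 2 mm. A picture is of the moment at which its call begins: read the wrist's pose just before it.
- hand_in(): hands the job in; it is judged then, once.
Trained networks look in a picture, given as the dict that the camera call returned (one of the last four; its "shot" number tells which), for a name from the list of things; names that differ only in an ending like _2 or _b are one class to them, and where a whole thing is asked for, a point or a joint stands for the part that bears it (a point fixed in the world has none). Each returns a list of dicts, best first, with "p" (0 to 1); they miss things now and then, are a little off and sometimes report something else, mostly with a low value. They report only what shows in the picture. A call takes as long as a camera call.
- search_frame(label, picture): "at" ([column, row] as shares, 0 to 1, of the picture: columns of its width, rows of its height, amid what is visible of it).
- spot_point(label, picture): "at" ([column, row] as shares, 0 to 1, of the picture: columns of its width, rows of its height: a listed point, or the origin of a listed thing).
The state is a dict: "time_s": time; "qpos": joint angles; "joint_vel": joint speeds; "tau": joint torques, N m; "ee_pos": TCP position; "eef_rot": TCP orientation; "force": force on the tool from outside, world axes, zero at the start; "moment": the same for the moment, N m; "grip_width": finger opening in m; "grip_force": force on a finger pad.
Only numpy, scipy, OpenCV 4.12 (cv2) and the standard library are available. Lean on these libraries where they do the work, as an engineer would, in place of code of your own. Each camera call takes 0.05 s, during which the arm holds its last target. There are 200 camera calls.

## Working session

There is one attempt and no reset: what is moved stays moved. The work goes in short steps, Python scripts to look and compute and a tool call to move; the robot and the scene stay as the last step left them, time stands still between calls to the robot, and variables do not carry over. Pictures are saved under pics/ and viewed, at most 10 in all, crops included, and the job is handed in when it is done.

Besides the shell and the picture viewer there is one more tool, called by a JSON object that holds its "name" and its "arguments". jog_arm: Moves the arm, as the interface text tells. Its arguments: {"type":"object","properties":{"rows":{"type":"array","items":{"type":"array"}},"squeeze":{"type":"number"}},"required":["rows"]}

```bash
mkdir -p pics
cat > h.py <<'E'
from station import *
import numpy as np, cv2
from scipy.spatial.transform import Rotation as R
def cam(n):
    o=get_obs(); c=camera(n)
    if n=="wrist":
        T=np.eye(4);T[:3,:3]=R.from_euler('xyz',o["eef_rot"]).as_matrix();T[:3,3]=o["ee_pos"]
        c["W"]=T@c["T_tool_cam"]
    else: c["W"]=c["world_from_camera"]
    return c
def cloud(c):
    z=c["range_z"];K=c["K"];v,u=np.mgrid[:384,:512]
    P=np.stack([(u-K[0,2])/K[0,0]*z,-(v-K[1,2])/K[1,1]*z,-z],-1)
    P=P@c["W"][:3,:3].T+c["W"][:3,3]; P[z==0]=np.nan; return P
def save(c,n): cv2.imwrite("pics/"+n,c["image"][:,:,::-1])
def ray(c,at,h):
    K=c["K"];u,v=at[0]*512,at[1]*384
    d=c["W"][:3,:3]@np.array([(u-K[0,2])/K[0,0],-(v-K[1,2])/K[1,1],-1]);o=c["W"][:3,3]
    return o+d*(h-o[2])/d[2]
E
python3 - <<'E'
from h import *
o=get_obs();print({k:np.round(v,3) for k,v in o.items()})
im=[]
for n in("scene","top"):
    c=cam(n);P=cloud(c);im.append(c["image"])
    print(n,c["K"].round(1).tolist(),c.get("dist"),c["W"].round(3).tolist(),[k for k in c])
    for l,h in(("hook_grip",.034),("tote_yellow",0),("tote_blue",0),("riser",0)):
        for f in (search_frame,spot_point):
            for r in f(l,c)[:2]:
                u,v=int(r["at"][0]*512),int(r["at"][1]*384)
                print(l,f.__name__,round(r["p"],2),(u,v),P[min(max(v,0),383),min(max(u,0),511)].round(3),ray(c,r["at"],h).round(3))
    np.save(n+".npy",P)
    save(c,n+".png")
E
```

```text
{'time_s': np.float64(0.0), 'qpos': array([-1.253,  0.3  ,  1.522, -0.   ,  1.321, -0.067]), 'joint_vel': array([-0.001,  0.001,  0.001, -0.001,  0.002,  0.001]), 'tau': array([ 0.0000e+00, -5.3180e+01, -3.5274e+01,  7.1000e-02,  2.4000e-02,
       -0.0000e+00]), 'ee_pos': array([ 0.206, -0.51 ,  0.205]), 'eef_rot': array([-3.14 , -0.   ,  0.385]), 'force': array([0.873, 0.047, 0.544]), 'moment': array([0.002, 0.013, 0.032]), 'grip_force': np.float64(0.0), 'grip_width': np.float64(0.094)}
scene [[399.4, 0.0, 265.2], [0.0, 399.4, 191.7], [0.0, 0.0, 1.0]] None [[-0.751, 0.403, -0.523, 0.105], [-0.66, -0.44, 0.609, 0.339], [0.015, 0.803, 0.596, 0.56], [0.0, 0.0, 0.0, 1.0]] ['image', 'range_z', 'K', 'world_from_camera', 'shot', 'W']
hook_grip call 0.86 (283, 240) [ 0.427 -0.088  0.054] [ 0.437 -0.105  0.034]
hook_grip call 0.78 (284, 228) [ 0.439 -0.106  0.064] [ 0.458 -0.133  0.034]
tote_yellow call 0.81 (250, 189) [ 0.591 -0.176  0.041] [ 0.627 -0.218  0.   ]
tote_yellow call 0.38 (283, 235) [ 0.43  -0.092  0.062] [ 0.469 -0.144  0.   ]
tote_yellow call 0.7 (247, 193) [ 0.596 -0.171  0.03 ] [ 0.621 -0.198  0.   ]
tote_blue call 0.75 (260, 168) [ 0.653 -0.278  0.019] [ 0.672 -0.3    0.   ]
tote_blue call 0.52 (287, 239) [ 0.419 -0.09   0.06 ] [ 0.454 -0.141  0.   ]
tote_blue call 0.77 (257, 180) [ 0.614 -0.224  0.03 ] [ 0.639 -0.254  0.   ]
tote_blue call 0.39 (250, 195) [ 0.591 -0.176  0.025] [ 0.611 -0.199  0.   ]
riser call 0.76 (259, 141) [ 0.594 -0.208  0.147] [ 0.765 -0.401  0.   ]
top [[430.2, 0.0, 253.4], [0.0, 430.2, 200.4], [0.0, 0.0, 1.0]] None [[-0.472, 0.697, -0.54, 0.082], [-0.881, -0.372, 0.29, 0.048], [0.001, 0.613, 0.79, 0.73], [0.0, 0.0, 0.0, 1.0]] ['image', 'range_z', 'K', 'world_from_camera', 'shot', 'W']
```

View pics/scene.png

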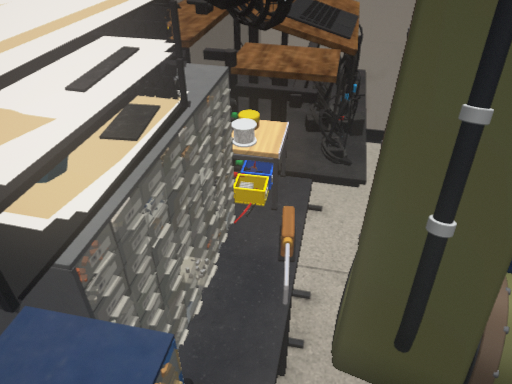

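View pics/top.png

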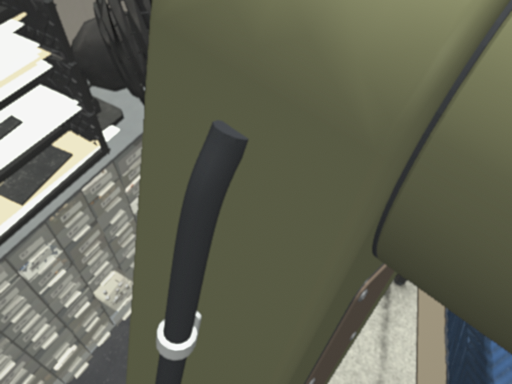

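The scene view shows the hook (grip at 288,228, rod running down to 287,300), the yellow tote (250,190), the blue one behind it (258,172) and the riser top (262,138). The top view is blocked by the arm.

Run:
```python
from h import *
im=cv2.imread("pics/scene.png");P=np.load("scene.npy")
cv2.imwrite("pics/z.png",cv2.resize(im[100:320,190:350],None,fx=3.6,fy=2.7*1.0,interpolation=cv2.INTER_CUBIC)[:594])
hsv=cv2.cvtColor(im,cv2.COLOR_BGR2HSV).astype(int)
H,S,V=hsv[...,0],hsv[...,1],hsv[...,2]
v,u=np.mgrid[:384,:512]
def st(n,m):
    q=P[m];q=q[~np.isnan(q[:,0])]
    if len(q)<5: print(n,len(q));return q
    r=cv2.minAreaRect(q[:,:2].astype(np.float32))
    print(n,len(q),"med",np.median(q,0).round(3),"z",np.percentile(q[:,2],[2,98]).round(3),"rect",cv2.boxPoints(r).round(3).tolist(),np.round(r[1],3));return q
Z=P[...,2]
box=(u>225)&(u<300)&(v>100)&(v<215)
st("risertop",box&(abs(Z-.147)<.006))
yel=box&(H>20)&(H<35)&(S>150)&(v>165)
st("yellow",yel); st("yel lip",yel&(Z>.036)&(Z<.048))
blu=box&(H>100)&(H<130)&(S>120)
st("blue",blu); st("blue lip",blu&(Z>.036)&(Z<.05))
hk=(u>275)&(u<300)&(v>200)&(v<305)
st("grip top",hk&(Z>.058)&(Z<.070))
rod=hk&(v>262)&(Z>.03)&(Z<.07);st("rod",rod)
for a in range(205,310,8): print(a,[(k,P[a,k].round(3).tolist()) for k in(284,288,292,300,308)])
for a in(200,215): print([(k,P[a,k].round(3).tolist()) for k in range(236,320,8)])
```

```text
risertop 1266 med [ 0.593 -0.222  0.147] z [0.142 0.151] rect [[0.47200000286102295, -0.16699999570846558], [0.671999990940094, -0.4000000059604645], [0.7680000066757202, -0.3179999887943268], [0.5669999718666077, -0.08500000089406967]] [0.126 0.307]
yellow 817 med [ 0.604 -0.186  0.027] z [0.001 0.043] rect [[0.5189999938011169, -0.1599999964237213], [0.6290000081062317, -0.2759999930858612], [0.6850000023841858, -0.22200000286102295], [0.574999988079071, -0.10599999874830246]] [0.078 0.16 ]
yel lip 216 med [ 0.61  -0.197  0.041] z [0.036 0.043] rect [[0.5389999747276306, -0.164000004529953], [0.5979999899864197, -0.2460000067949295], [0.6579999923706055, -0.2029999941587448], [0.5979999899864197, -0.11999999731779099]] [0.074 0.101]
blue 339 med [ 0.644 -0.263  0.033] z [0.007 0.043] rect [[0.5910000205039978, -0.25099998712539673], [0.6370000243186951, -0.3089999854564667], [0.7020000219345093, -0.25699999928474426], [0.6570000052452087, -0.19900000095367432]] [0.083 0.074]
blue lip 137 med [ 0.638 -0.241  0.041] z [0.036 0.043] rect [[0.5910000205039978, -0.24799999594688416], [0
[... 2853 characters left out ...]
0.652, -0.589, -0.84])]
[(236, [0.62, -0.16, 0.005]), (244, [0.604, -0.169, 0.008]), (252, [0.587, -0.178, 0.011]), (260, [0.571, -0.187, 0.015]), (268, [0.571, -0.214, -0.001]), (276, [0.535, -0.198, 0.027]), (284, [0.543, -0.237, 0.001]), (292, [0.53, -0.25, -0.0]), (300, [0.516, -0.262, 0.001]), (308, [0.503, -0.275, -0.0]), (316, [1.069, -1.233, -0.845])]
[(236, [0.587, -0.126, -0.001]), (244, [0.573, -0.137, 0.001]), (252, [0.561, -0.149, 0.0]), (260, [0.548, -0.161, -0.0]), (268, [0.537, -0.175, -0.003]), (276, [0.523, -0.185, -0.0]), (284, [0.464, -0.136, 0.063]), (292, [0.451, -0.145, 0.065]), (300, [0.484, -0.22, 0.0]), (308, [1.015, -1.081, -0.833]), (316, [0.983, -1.111, -0.833])]
```

View pics/z.png

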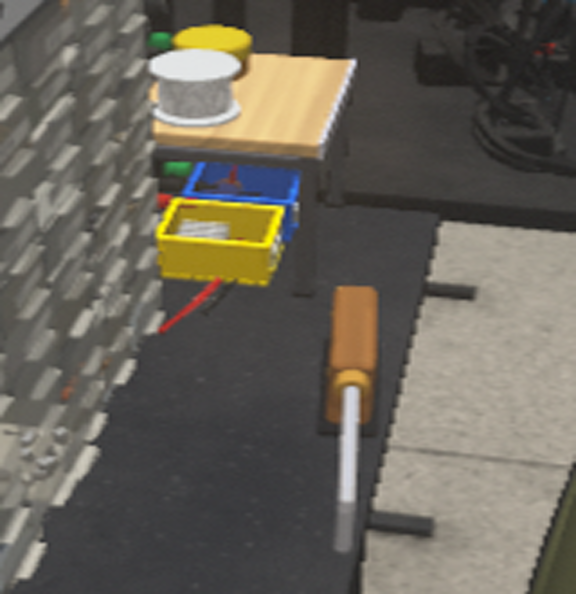

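The enlarged scene view shows yellow nearest the hook with the heat sink deep (left), so riser x points away from the bench's front edge. Blue sits beyond the yellow tote.

Run:
```python
from h import *
im=cv2.imread("pics/scene.png");P=np.load("scene.npy");Z=P[...,2]
hsv=cv2.cvtColor(im,cv2.COLOR_BGR2HSV).astype(int);H,S=hsv[...,0],hsv[...,1]
v,u=np.mgrid[:384,:512]
# hook axis: grip top + rod
hk=(u>275)&(u<300)&(v>200)&(v<305)
g=P[hk&(Z>.060)&(Z<.067)][:,:2]; r=P[hk&(v>255)&(v<284)&(Z>.049)&(Z<.058)][:,:2]
L=cv2.fitLine(np.r_[r,g].astype(np.float32),cv2.DIST_HUBER,0,.01,.01).ravel();print("axis deg",np.degrees(np.arctan2(L[1],L[0])))
tip=np.nanmean(P[hk&(v>284)&(v<300)&(Z>.01)&(Z<.045)],0);print("tip",tip,"grip mean",g.mean(0))
# bench edge: last bench pixel per row
E=[]
for a in range(195,290,3):
    k=np.where((abs(Z[a])<.006)&(u[a]<330))[0]
    if len(k):E.append(P[a,k.max(),:2])
L=cv2.fitLine(np.array(E,np.float32),cv2.DIST_HUBER,0,.01,.01).ravel();th=np.arctan2(L[1],L[0]);print("edge deg",np.degrees(th))
for ang in (35.6,np.degrees(th)+90):
    a=np.radians(ang);f=np.array([np.cos(a),np.sin(a)]);e=np.array([f[1],-f[0]])
    F=P[...,:2]@f;Ee=P[...,:2]@e
    print("ang",ang,"edge f",np.median(np.array(E)@f))
    box=(u>225)&(u<300)&(v>100)&(v<215)
    for n,m in(("top",box&(abs(Z-.147)<.004)),("ylip",box&(H>20)&(H<35)&(S>150)&(v>165)&(abs(Z-.042)<.004)),("yfront",box&(H>20)&(H<35)&(S>150)&(v>165)&(Z<.035)),("blip",box&(H>100)&(H<130)&(S>120)&(abs(Z-.042)<.004))):
        print(n,"f",np.percentile(F[m],[0,2,10,50,90,98,100]).round(3),"e",np.percentile(Ee[m],[0,2,10,50,90,98,100]).round(3))
```

```text
axis deg -52.496086
tip [ 0.35629591 -0.0103507   0.03234387] grip mean [ 0.44561967 -0.12669013]
edge deg -59.923138
ang 35.6 edge f 0.2615202251761257
top f [0.304 0.31  0.317 0.347 0.388 0.412 0.439] e [0.4   0.472 0.478 0.524 0.593 0.61  0.705]
ylip f [0.343 0.344 0.346 0.381 0.413 0.415 0.417] e [0.446 0.483 0.485 0.513 0.542 0.544 0.547]
yfront f [0.343 0.347 0.354 0.376 0.408 0.413 0.428] e [0.483 0.484 0.486 0.488 0.541 0.542 0.58 ]
blip f [0.336 0.337 0.339 0.382 0.406 0.408 0.409] e [0.546 0.548 0.549 0.554 0.602 0.606 0.606]
ang 30.076862 edge f 0.2967197140678789
top f [0.36  0.361 0.367 0.397 0.433 0.458 0.504] e [0.359 0.437 0.44  0.489 0.559 0.574 0.66 ]
ylip f [0.391 0.392 0.394 0.429 0.46  0.463 0.464] e [0.405 0.444 0.447 0.474 0.502 0.504 0.505]
yfront f [0.39  0.392 0.401 0.424 0.455 0.46  0.482] e [0.445 0.446 0.447 0.449 0.502 0.504 0.536]
blip f [0.388 0.389 0.392 0.432 0.459 0.461 0.462] e [0.508 0.509 0.511 0.515 0.562 0.566 0.567]
```

{"name": "jog_arm", "arguments": {"rows": [[[0,0,0],-7,0.06],[[0,0,0],-7,0.06],[[0,0,0],-7,0.06],[[0,0,0],-7,0.06],[[0,0,0],-7,0.06],[[0,0,0],-7,0.06],[[0,0,0],-7,0.06],[[0,0,0],-7,0.06],[[0,0,0],-7,0.06],[[0,0,0],-7,0.06],[[0,0,0],-7,0.06],[[0,0,0],-7,0.06]]}}

```text
time_s: 1.9
ee_pos: [0.2065, -0.5098, 0.2054]
eef_rot: [3.142, -0.0, 1.857]
force: [0.1, -0.6, 0.2]
grip_width: 0.0602
grip_force: 0.0
```

```bash
python3 - <<'E'
from h import *
im=cv2.imread("pics/scene.png");P=np.load("scene.npy");Z=P[...,2]
hsv=cv2.cvtColor(im,cv2.COLOR_BGR2HSV).astype(int);H,S=hsv[...,0],hsv[...,1]
v,u=np.mgrid[:384,:512]
box=(u>225)&(u<300)&(v>100)&(v<215)
c=np.array([.606,-.194])
def lp(n,m):
    m=cv2.morphologyEx(m.astype(np.uint8),cv2.MORPH_OPEN,np.ones((2,2)))
    q=P[m>0][:,:2];q=q[~np.isnan(q[:,0])]
    best=[]
    for d in np.arange(22,42,1.):
        a=np.radians(d);f=np.array([np.cos(a),np.sin(a)]);e=np.array([f[1],-f[0]])
        A=np.percentile(q@f,[1,99]);B=np.percentile(q@e,[2,98]);best.append((np.ptp(A)*np.ptp(B),d,A.round(3),B.round(3),(f*A.mean()+e*B.mean()).round(3)))
    for b in sorted(best,key=lambda b:b[0])[:3]:print(n,len(q),*b)
lp("y",box&(H>20)&(H<35)&(S>150)&(v>165)&(abs(Z-.042)<.004)&(u>233))
lp("b",box&(H>100)&(H<130)&(S>120)&(abs(Z-.042)<.004))
lp("top",box&(abs(Z-.147)<.006)&(u>230))
# riser right/front edge per row
E=np.array([P[a,np.where((abs(Z[a]-.145)<.006)&(u[a]<300)&(u[a]>240))[0].max(),:2] for a in range(126,150,2)])
L=cv2.fitLine(E.astype(np.float32),cv2.DIST_HUBER,0,.01,.01).ravel();print("riser front",L,np.degrees(np.arctan2(L[1],L[0])));print(E.round(3).tolist())
E
python3 - <<'E'
from h import *
P=np.load("scene.npy");Z=P[...,2]
E=[]
for a in range(195,290,3):
    k=np.where((abs(Z[a])<.006)&(np.arange(512)<330))[0]
    if len(k):E.append(P[a,k.max(),:2])
print(np.round(E,3).tolist())
E
```

```text
y 170 0.004111399861226022 31.0 [0.383 0.453] [0.452 0.511] [ 0.606 -0.198]
y 170 0.004120433605754048 32.0 [0.375 0.444] [0.459 0.519] [ 0.606 -0.198]
y 170 0.0041405043873796255 30.0 [0.391 0.461] [0.445 0.504] [ 0.606 -0.198]
b 101 0.009778223309213217 41.0 [0.281 0.352] [0.503 0.642] [ 0.615 -0.225]
b 101 0.009819134161704613 40.0 [0.291 0.362] [0.498 0.636] [ 0.615 -0.225]
b 101 0.009944125782439842 39.0 [0.299 0.372] [0.493 0.63 ] [ 0.614 -0.225]
top 1220 0.013172764410584901 30.0 [0.361 0.458] [0.436 0.571] [ 0.607 -0.231]
top 1220 0.013190430259707954 29.0 [0.369 0.466] [0.429 0.564] [ 0.606 -0.232]
top 1220 0.013190664838204368 31.0 [0.352 0.45 ] [0.443 0.578] [ 0.607 -0.231]
riser front [ 0.51045144 -0.85990655  0.5702719  -0.26462418] -59.30609
[[0.594, -0.304], [0.585, -0.29], [0.587, -0.293], [0.577, -0.276], [0.578, -0.278], [0.571, -0.265], [0.563, -0.252], [0.564, -0.253], [0.556, -0.24], [0.557, -0.242], [0.548, -0.228], [0.548, -0.228]]
[[0.512, -0.292], [0.507, -0.282], [0.502, -0.275], [0.496, -0.263], [0.49, -0.255], [0.485, -0.244], [0.479, -0.236], [0.473, -0.225], [0.47, -0.22], [0.463, -0.207], [0.459, -0.202], [0.454, -0.192], [0.451, -0.188], [0.445, -0.176], [0.44, -0.167], [0.434, -0.159], [0.431, -0.152], [0.426, -0.145], [0.424, -0.138], [0.418, -0.132], [0.413, -0.121], [0.411, -0.119], [0.406, -0.109], [0.401, -0.099], [0.398, -0.096], [0.394, -0.088], [0.39, -0.083], [0.386, -0.074], [0.383, -0.07], [0.379, -0.062], [0.376, -0.056], [0.372, -0.051]]
```

{"name": "jog_arm", "arguments": {"rows": [[[0,0,0],-7,0.06],[[0,0,0],-7,0.06],[[0,0,0],-7,0.06]]}}

```text
time_s: 2.15
ee_pos: [0.2064, -0.5098, 0.2055]
eef_rot: [-3.142, 0.0, 2.223]
force: [0.4, -0.6, 0.2]
grip_width: 0.06
grip_force: 0.0
```

{"name": "jog_arm", "arguments": {"rows": [[[0.0129,0.0352,0],0,0.06],[[0.0129,0.0352,0],0,0.06],[[0.0129,0.0352,0],0,0.06],[[0.0129,0.0352,0],0,0.06],[[0.0129,0.0352,0],0,0.06],[[0.0129,0.0352,0],0,0.06],[[0.0129,0.0352,0],0,0.06],[[0.0129,0.0352,0],0,0.06],[[0.0129,0.0352,0],0,0.06],[[0.0129,0.0352,0],0,0.06],[[0.0129,0.0352,0],0,0.06],[[0.0129,0.0352,0],0,0.06]]}}

```text
time_s: 3.15
ee_pos: [0.451, -0.13, 0.2057]
eef_rot: [3.141, 0.0, 2.217]
force: [-0.8, -0.5, 0.3]
grip_width: 0.0599
grip_force: 0.0
```

{"name": "jog_arm", "arguments": {"rows": [[[0,0,0],0,0.06],[[0,0,0],0,0.06],[[0,0,0],0,0.06]]}}

```text
time_s: 3.4
ee_pos: [0.4501, -0.132, 0.2054]
eef_rot: [-3.141, -0.0, 2.218]
force: [-0.1, -0.9, 0.3]
grip_width: 0.0603
grip_force: 0.0
```

Run:
```python
from h import *
o=get_obs();print(np.round(o["ee_pos"],4),np.round(o["eef_rot"],3),np.round(o["qpos"],2))
c=cam("wrist");P=cloud(c);save(c,"w1.png")
for f in(spot_point,search_frame):
  for r in f("hook_grip",c)[:2]: print(r["p"],np.round(r["at"],3),ray(c,r["at"],.034).round(3))
im=c["image"][:,:,::-1];Z=P[...,2]
m=(Z>.059)&(Z<.069)&(abs(P[...,0]-.448)<.08)&(abs(P[...,1]+.13)<.08)
r=cv2.minAreaRect(P[m][:,:2].astype(np.float32));print(m.sum(),r)
m=(Z>.045)&(Z<.059)&(abs(P[...,0]-.37)<.06)&(abs(P[...,1]+.05)<.07)
print(m.sum(), cv2.minAreaRect(P[m][:,:2].astype(np.float32)) if m.sum()>4 else 0)
```

```text
[ 0.4501 -0.132   0.2054] [-3.141 -0.     2.218] [-0.36  0.12  1.74 -0.    1.28 -1.01]
0.55 [0.504 0.454] [ 0.452 -0.127  0.034]
0.82 [0.502 0.408] [ 0.439 -0.113  0.034]
0.22 [0.602 0.717] [ 0.568 -0.185  0.034]
2309 ((0.4468274712562561, -0.12451931834220886), (0.02389596775174141, 0.09997402131557465), 37.53912353515625)
993 ((0.3928511142730713, -0.05011782795190811), (0.01822688989341259, 0.1098380982875824), 33.78493881225586)
```

View pics/w1.png

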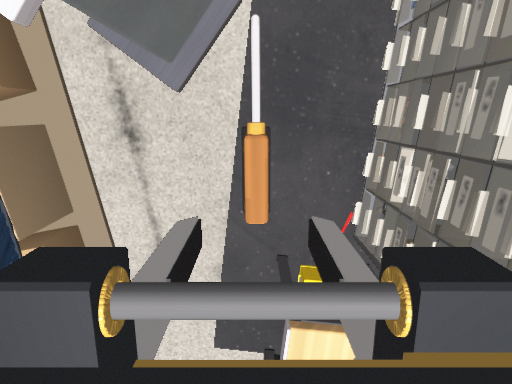

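The wrist view shows the grip centred between the fingers (257,175), with the rod running up to (255,20). The cabinet on the right is clear.

{"name": "jog_arm", "arguments": {"rows": [[[0.003,0.001,0.03],0,0.06],[[0,0,0.03],0,0.06],[[0,0,0.03],0,0.06],[[0,0,0.03],0,0.06],[[0,0,0.03],0,0.06],[[0,0,0.02],0,0.06],[[0,0,0.013],0,0.06],[[0,0,0],0,0.06]]}}

```text
time_s: 4.22
ee_pos: [0.4476, -0.1292, 0.0202]
eef_rot: [-3.139, -0.003, 2.216]
force: [-0.6, -0.4, -0.7]
grip_width: 0.0604
grip_force: 0.0
```

{"name": "jog_arm", "arguments": {"rows": [[[0,0,0],0,0.04],[[0,0,0],0,0.0],[[0,0,0],0,0.0],[[0,0,0],0,0.0],[[0,0,0],0,0.0],[[0,0,0],0,0.0],[[0,0,0],0,0.0],[[0,0,0],0,0.0]], "squeeze": 45}}

```text
time_s: 4.88
ee_pos: [0.4495, -0.1288, 0.0229]
eef_rot: [3.141, 0.001, 2.217]
force: [-2.2, 0.2, 6.1]
grip_width: 0.0237
grip_force: 45.0
```

{"name": "jog_arm", "arguments": {"rows": [[[0,0,-0.01],0,0],[[0,0,-0.025],0,0],[[0,0,-0.025],0,0],[[0,-0.02,0],0,0],[[0,-0.03,0],0,0],[[0,-0.03,0],0,0],[[0,-0.03,0],0,0],[[0,-0.02,0],0,0],[[0,-0.01,0],0,0],[[0,0,0],4,0],[[0,0,0],6.5,0],[[0,0,0],7,0]], "squeeze": 60}}

```text
time_s: 5.88
ee_pos: [0.3377, -0.2131, 0.0828]
eef_rot: [3.141, 0.0, 1.906]
force: [-0.2, -0.2, -1.6]
grip_width: 0.0239
grip_force: 60.0
```

{"name": "jog_arm", "arguments": {"rows": [[[0,0,0],7,0],[[0,0,0],7,0],[[0,0,0],7,0],[[0,0,0],7,0],[[0,0,0],7,0],[[0,0,0],7,0],[[0,0,0],7,0],[[0,0,0],7,0],[[0,0,0],7,0],[[0,0,0],7,0],[[0,0,0],6,0],[[0,0,0],3,0]]}}

```text
time_s: 6.88
ee_pos: [0.3379, -0.2128, 0.0827]
eef_rot: [-3.142, -0.0, 0.527]
force: [0.8, 0.2, -2.3]
grip_width: 0.0235
grip_force: 60.0
```

{"name": "jog_arm", "arguments": {"rows": [[[0,0.015,0],0,0],[[0,0.03,0],0,0],[[0,0.03,0],0,0],[[0,0.03,0],0,0],[[0,0.015,0],0,0],[[0,0.003,0],0,0],[[0,0,0],0,0],[[0,0,0],0,0]]}}

```text
time_s: 7.55
ee_pos: [0.3997, -0.3181, 0.0823]
eef_rot: [-3.141, 0.0, 0.534]
force: [0.1, 0.1, -2.8]
grip_width: 0.0238
grip_force: 60.0
```

```bash
cat > m.py <<'E'
from h import *
import sys
F=np.array([.8616,.5075]);Eh=np.array([.5075,-.8616])
o=get_obs();p=np.array(o["ee_pos"]);print("tcp",p.round(4),"yaw",np.degrees(o["eef_rot"][2]).round(2),"fe",(p[:2]@F).round(4),(p[:2]@Eh).round(4),"w",o["grip_width"],"F",np.round(o["force"],1),o["time_s"])
for n in sys.argv[2:]:
    c=cam(n);P=cloud(c);np.save(n+sys.argv[1]+".npy",P);save(c,n+sys.argv[1]+".png")
E
python3 m.py 2 scene wrist
python3 -c "
import cv2,numpy as np
a=cv2.imread('pics/scene2.png')[110:290,200:350];b=cv2.imread('pics/wrist2.png')
cv2.imwrite('pics/both2.png',np.hstack([cv2.resize(a,(400,480)),cv2.resize(b,(400,300),interpolation=cv2.INTER_AREA).copy() if 0 else cv2.copyMakeBorder(cv2.resize(b,(400,300)),0,180,0,0,cv2.BORDER_CONSTANT)]))"
```

```text
tcp [ 0.3997 -0.3181  0.0823] yaw 30.57 fe 0.183 0.4769 w 0.023775506527428502 F [ 0.1  0.1 -2.8] 7.55
```

View pics/both2.png

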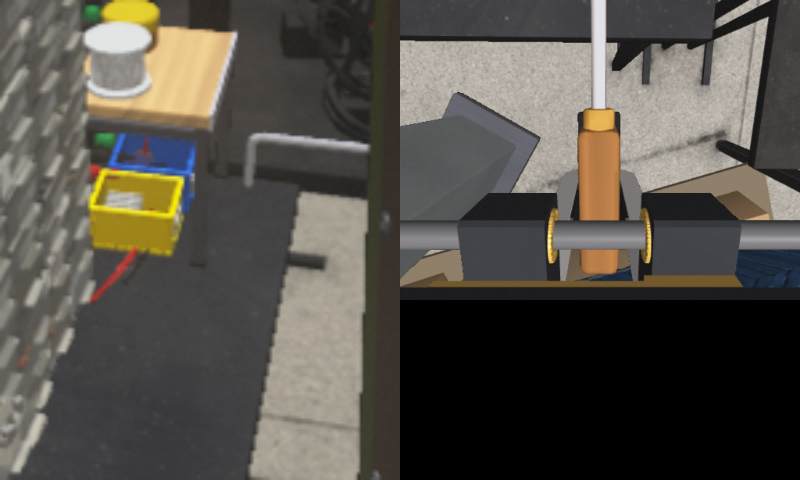

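The scene half shows the hook held, with the bend at about (252,140) and the tip at (248,183) of the composite, in front of the riser. The wrist half shows the rod going straight ahead of the grip.

Run:
```python
from h import *
from m import F,Eh
P=np.load("scene2.npy");im=cv2.imread("pics/scene2.png")
f=P[...,:2]@F;e=P[...,:2]@Eh;Z=P[...,2]
v,u=np.mgrid[:384,:512]
m=(f>.2)&(f<.36)&(abs(e-.477)<.03)&(Z>.05)&(Z<.13)&(u>275)
for lo,hi in((.05,.075),(.075,.095),(.095,.13)):
    k=m&(Z>lo)&(Z<hi);print(lo,k.sum(),np.percentile(f[k],[5,50,95]).round(3),np.percentile(e[k],[5,50,95]).round(3),np.percentile(Z[k],[1,50,99]).round(3))
for a in(.22,.25,.28,.3,.32):
    k=m&(abs(f-a)<.01)&(Z>.09);print(a,k.sum(),np.median(e[k]).round(4) if k.sum() else 0,np.percentile(Z[k],[5,50,95]).round(3) if k.sum() else 0)
```

```text
tcp [ 0.3998 -0.3181  0.0825] yaw 30.58 fe 0.183 0.4769 w 0.023892401264026825 F [ 0.  0. -2.] 7.65
0.05 13 [0.327 0.329 0.332] [0.472 0.474 0.477] [0.064 0.071 0.074]
0.075 30 [0.326 0.33  0.333] [0.471 0.474 0.477] [0.076 0.085 0.094]
0.095 191 [0.243 0.289 0.331] [0.471 0.474 0.478] [0.096 0.113 0.116]
0.22 0 0 0
0.25 37 0.4749 [0.109 0.113 0.116]
0.28 37 0.4742 [0.11  0.113 0.116]
0.3 37 0.4744 [0.11  0.114 0.116]
0.32 49 0.4741 [0.094 0.111 0.115]
```

{"name": "jog_arm", "arguments": {"rows": [[[0.012,0.0005,0],0,0],[[0.015,0,0],0,0],[[0.015,0,0],0,0],[[0.015,0,0],0,0],[[0.01,0,0],0,0],[[0.005,0,0],0,0],[[0,0,0],0,0],[[0,0,0],0,0]]}}

```text
time_s: 8.32
ee_pos: [0.4622, -0.2827, 0.0824]
eef_rot: [-3.141, 0.0, 0.534]
force: [-0.1, -0.1, -2.7]
grip_width: 0.024
grip_force: 60.0
```

```bash
python3 m.py 3 scene
python3 - <<'E'
import cv2
cv2.imwrite('pics/s3.png',cv2.resize(cv2.imread('pics/scene3.png')[120:240,215:335],(600,600),interpolation=cv2.INTER_CUBIC))
from h import *
from m import F,Eh
P=np.load("scene3.npy")
f=P[...,:2]@F;e=P[...,:2]@Eh;Z=P[...,2]
v,u=np.mgrid[:384,:512]
m=(f>.3)&(f<.43)&(abs(e-.477)<.02)
for lo,hi in((.05,.075),(.075,.095),(.095,.125)):
    k=m&(Z>lo)&(Z<hi);print(lo,k.sum(),[np.percentile(q[k],[5,50,95]).round(3) for q in(f,e,Z)] if k.sum() else 0)
E
```

```text
tcp [ 0.4622 -0.2827  0.0824] yaw 30.57 fe 0.2548 0.4781 w 0.023961721357729202 F [-0.1 -0.1 -2.7] 8.3167
tcp [ 0.462  -0.2829  0.0824] yaw 30.54 fe 0.2544 0.4782 w 0.023509919687011036 F [ 0.4  0.4 -3.4] 8.3667
0.05 16 [array([0.3  , 0.398, 0.403]), array([0.468, 0.474, 0.49 ]), array([0.064, 0.068, 0.074])]
0.075 21 [array([0.398, 0.4  , 0.403]), array([0.473, 0.475, 0.476]), array([0.076, 0.085, 0.092])]
0.095 135 [array([0.302, 0.33 , 0.399]), array([0.471, 0.475, 0.479]), array([0.1  , 0.113, 0.119])]
```

View pics/s3.png

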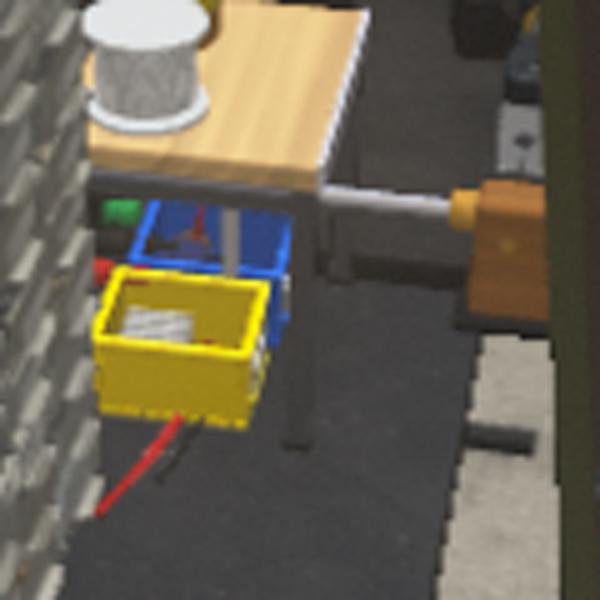

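The tip (230,240–275 in the crop) hangs over the front half of the yellow tote, clear of the riser top. Lowering now.

{"name": "jog_arm", "arguments": {"rows": [[[0.002,0,0.008],0,0],[[0,0,0.012],0,0],[[0,0,0.012],0,0],[[0,0,0.01],0,0],[[0,0,0.006],0,0],[[0,0,0],0,0],[[0,0,0],0,0]]}}

```text
time_s: 8.95
ee_pos: [0.4639, -0.2818, 0.034]
eef_rot: [-3.141, 0.0, 0.533]
force: [0.2, -0.1, -2.8]
grip_width: 0.0236
grip_force: 60.0
```

```bash
python3 m.py 4 scene
python3 - <<'E'
import cv2
cv2.imwrite('pics/s4.png',cv2.resize(cv2.imread('pics/scene4.png')[120:240,215:335],(600,600),interpolation=cv2.INTER_CUBIC))
E
```

```text
tcp [ 0.4639 -0.2818  0.034 ] yaw 30.54 fe 0.2567 0.4783 w 0.023560529011683762 F [ 0.2 -0.1 -2.8] 8.95
```

View pics/s4.png

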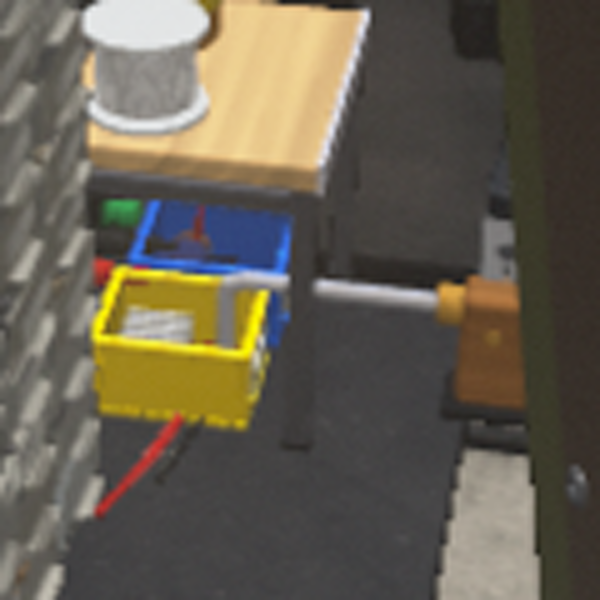

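The tip (228,320) is inside the tote behind its front lip, with no contact force. Dragging slowly.

{"name": "jog_arm", "arguments": {"rows": [[[-0.003,0,0],0,0],[[-0.004,0,0],0,0],[[-0.004,0,0],0,0],[[-0.005,0,0],0,0],[[-0.006,0,0],0,0],[[-0.006,0,0],0,0],[[-0.006,0,0],0,0],[[-0.006,0,0],0,0],[[-0.006,0,0],0,0],[[-0.006,0,0],0,0],[[-0.006,0,0],0,0],[[-0.006,0,0],0,0]]}}

```text
time_s: 10.0
ee_pos: [0.4084, -0.3147, 0.0345]
eef_rot: [3.142, -0.0, 0.533]
force: [0.9, 0.6, -1.3]
grip_width: 0.0236
grip_force: 60.0
```

{"name": "jog_arm", "arguments": {"rows": [[[-0.005,0,0],0,0],[[-0.004,0,0],0,0],[[-0.003,0,0],0,0],[[-0.002,0,0],0,0],[[0,0,0],0,0],[[0,0,0],0,0]]}}

```text
time_s: 10.5
ee_pos: [0.3968, -0.3215, 0.0344]
eef_rot: [-3.141, 0.0, 0.533]
force: [0.3, -0.3, -2.7]
grip_width: 0.0234
grip_force: 60.0
```

```bash
python3 m.py 5 scene
cat > y.py <<'E'
from h import *
import sys
F=np.array([.8616,.5075]);Eh=np.array([.5075,-.8616])
n=sys.argv[1]
im=cv2.imread(f"pics/scene{n}.png");P=np.load(f"scene{n}.npy");Z=P[...,2]
hsv=cv2.cvtColor(im,cv2.COLOR_BGR2HSV).astype(int);H,S=hsv[...,0],hsv[...,1]
v,u=np.mgrid[:384,:512]
m=(u>230)&(u<330)&(v>160)&(v<260)&(H>20)&(H<35)&(S>150)&(abs(Z-.042)<.005)
q=P[m][:,:2];best=[]
for d in np.arange(15,46,1.):
    a=np.radians(d);f=np.array([np.cos(a),np.sin(a)]);e=np.array([f[1],-f[0]])
    A=np.percentile(q@f,[1,99]);B=np.percentile(q@e,[3,97]);best.append((np.ptp(A)*np.ptp(B),d))
print(m.sum(),sorted(best)[:2],"lip f",np.percentile(q@F,[1,3,97,99]).round(4),"e",np.percentile(q@Eh,[3,50,97]).round(4))
cv2.imwrite(f'pics/s{n}.png',cv2.resize(im[110:290,200:350],(500,600),interpolation=cv2.INTER_CUBIC))
E
python3 y.py 5
```

```text
tcp [ 0.3968 -0.3215  0.0344] yaw 30.55 fe 0.1787 0.4784 w 0.02342784026593043 F [ 0.3 -0.3 -2.7] 10.5
182 [(np.float64(0.004249881119930717), np.float64(33.0)), (np.float64(0.004257044673130399), np.float64(32.0))] lip f [0.3165 0.3172 0.3888 0.3893] e [0.4474 0.4728 0.5067]
```

View pics/s5.png

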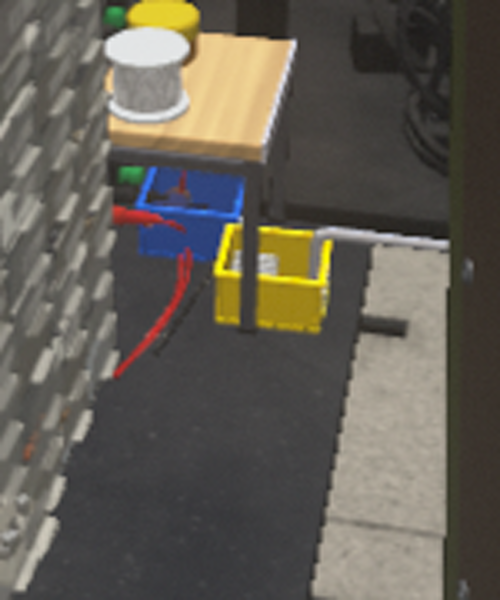

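The yellow tote is out (lip corner at about 330,240 of the crop), with 40 mm in front of the riser and about 23 mm left to the bench edge. Pulling 11 mm more.

{"name": "jog_arm", "arguments": {"rows": [[[-0.002,0,0],0,0],[[-0.003,0,0],0,0],[[-0.003,0,0],0,0],[[-0.002,0,0],0,0],[[-0.001,0,0],0,0],[[0,0,0],0,0],[[0,0,0],0,0],[[0.003,0,0],0,0],[[0.003,0,0],0,0],[[0,0,0],0,0]]}}

```text
time_s: 11.38
ee_pos: [0.3931, -0.3237, 0.0345]
eef_rot: [3.141, -0.0, 0.534]
force: [0.1, 0.2, -2.5]
grip_width: 0.0238
grip_force: 60.0
```

```bash
python3 m.py 6 scene; python3 y.py 6
```

```text
tcp [ 0.3931 -0.3237  0.0345] yaw 30.57 fe 0.1744 0.4784 w 0.023842531853262166 F [ 0.1  0.2 -2.5] 11.3833
166 [(np.float64(0.004226486867887162), np.float64(31.0)), (np.float64(0.004233541044795097), np.float64(30.0))] lip f [0.3055 0.3063 0.3772 0.3778] e [0.448  0.4655 0.5066]
```

Now 51 mm of 70 is clear in front, with about 12 mm left to the edge, and the tip has eased off the lip. Unhooking straight up, then going back to the hook's stand.

{"name": "jog_arm", "arguments": {"rows": [[[0,0,-0.008],0,0],[[0,0,-0.015],0,0],[[0,0,-0.015],0,0],[[0,0,-0.015],0,0],[[0,0,-0.012],0,0],[[0,0,0],0,0],[[0,-0.015,0],0,0],[[0,-0.03,0],0,0],[[0,-0.03,0],0,0],[[0,-0.03,0],0,0],[[0,-0.018,0],0,0],[[0,0,0],0,0]]}}

```text
time_s: 12.43
ee_pos: [0.3284, -0.2157, 0.099]
eef_rot: [-3.14, 0.0, 0.534]
force: [0.1, -0.6, -2.4]
grip_width: 0.0236
grip_force: 60.0
```

{"name": "jog_arm", "arguments": {"rows": [[[0,0,0],-4,0],[[0,0,0],-7,0],[[0,0,0],-7,0],[[0,0,0],-7,0],[[0,0,0],-7,0],[[0,0,0],-7,0],[[0,0,0],-7,0],[[0,0,0],-7,0],[[0,0,0],-7,0],[[0,0,0],-7,0],[[0,0,0],-7,0],[[0,0,0],-7,0]]}}

```text
time_s: 13.43
ee_pos: [0.3303, -0.2185, 0.0993]
eef_rot: [3.142, 0.0, 1.953]
force: [-0.3, 0.4, -2.4]
grip_width: 0.0238
grip_force: 60.0
```

{"name": "jog_arm", "arguments": {"rows": [[[0,0,0],-7,0],[[0,0,0],-5,0],[[0,0,0],-3.5,0],[[0,0.015,0],0,0],[[0,0.03,0],0,0],[[0,0.03,0],0,0],[[0,0.03,0],0,0],[[0,0.025,0],0,0],[[0,0.015,0],0,0],[[0,0.005,0],0,0],[[0,0,0],0,0],[[0,0,0],0,0]]}}

```text
time_s: 14.43
ee_pos: [0.4494, -0.1281, 0.0991]
eef_rot: [-3.141, -0.0, 2.217]
force: [-0.0, 0.7, -2.2]
grip_width: 0.0236
grip_force: 60.0
```

```bash
python3 m.py 7 scene; python3 y.py 7
```

```text
tcp [ 0.4494 -0.1281  0.0991] yaw 127.05 fe 0.3222 0.3384 w 0.02358833520166552 F [-0.   0.7 -2.2] 14.4333
27 [(np.float64(0.0018932869382104374), np.float64(15.0)), (np.float64(0.0019066052575911353), np.float64(16.0))] lip f [0.3352 0.3594 0.3779 0.3782] e [0.4456 0.4652 0.4921]
```

View pics/scene7.png

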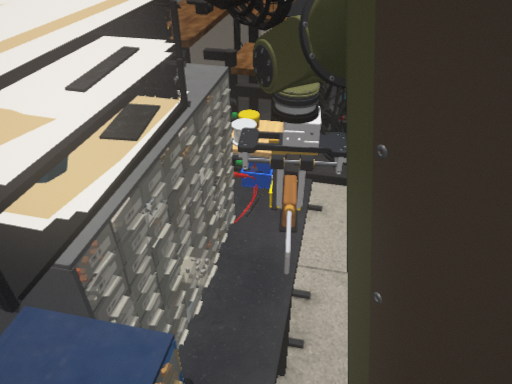

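The hook hangs level over its old stand (grip at 290,195), clear of the cabinet and the totes. Lowering.

{"name": "jog_arm", "arguments": {"rows": [[[0,0.002,0.015],0,0],[[0,0,0.02],0,0],[[0,0,0.018],0,0],[[0,0,0.012],0,0],[[0,0,0.006],0,0],[[0,0,0.003],0,0],[[0,0,0.001],0,0],[[0,0,0],0,0],[[0,0,0],0,0]]}}

```text
time_s: 15.23
ee_pos: [0.4517, -0.1268, 0.0251]
eef_rot: [3.141, 0.001, 2.217]
force: [-0.1, -0.2, -3.3]
grip_width: 0.0236
grip_force: 60.0
```

{"name": "jog_arm", "arguments": {"rows": [[[0,0,0.001],0,0],[[0,0,0.001],0,0],[[0,0,0],0,0],[[0,0,0],0,0]]}}

```text
time_s: 15.57
ee_pos: [0.4517, -0.1266, 0.0229]
eef_rot: [3.141, 0.001, 2.217]
force: [-1.1, -1.1, 4.4]
grip_width: 0.0239
grip_force: 60.0
```

Contact made. Releasing gently, then rising.

{"name": "jog_arm", "arguments": {"rows": [[[0,0,0],0,0.026],[[0,0,0],0,0.03],[[0,0,0],0,0.04],[[0,0,0],0,0.05],[[0,0,0],0,0.06],[[0,0,0],0,0.06],[[0,0,-0.01],0,0.06],[[0,0,-0.03],0,0.06],[[0,0,-0.04],0,0.06],[[0,0,-0.04],0,0.06],[[0,0,-0.04],0,0.06],[[0,0,0],0,0.06]]}}

```text
time_s: 16.57
ee_pos: [0.4538, -0.1273, 0.1904]
eef_rot: [3.135, 0.01, 2.218]
force: [1.1, -0.3, 1.2]
grip_width: 0.0601
grip_force: 0.0
```

{"name": "jog_arm", "arguments": {"rows": [[[0,-0.03,-0.01],0,0.06],[[0,-0.03,0],0,0.06],[[0,-0.03,0],0,0.06],[[0,-0.02,0],0,0.06],[[0,0,0],0,0.06],[[0,0,0],0,0.06]]}}

```text
time_s: 17.07
ee_pos: [0.3633, -0.1932, 0.1931]
eef_rot: [3.141, 0.001, 2.215]
force: [0.1, -0.9, -0.9]
grip_width: 0.0598
grip_force: 0.0
```

```bash
python3 m.py 8 scene wrist; python3 y.py 8
python3 - <<'E'
import cv2,numpy as np
a=cv2.imread('pics/scene8.png')[110:310,200:350];b=cv2.imread('pics/wrist8.png')
cv2.imwrite('pics/b8.png',np.hstack([cv2.resize(a,(360,480)),cv2.copyMakeBorder(cv2.resize(b,(430,322)),0,158,0,0,cv2.BORDER_CONSTANT)]))
from h import *
P=np.load("wrist8.npy");Z=P[...,2]
m=(Z>.056)&(Z<.070)&(abs(P[...,0]-.448)<.08)&(abs(P[...,1]+.13)<.08)
print(m.sum(),np.percentile(Z[m],[5,50,95]),cv2.minAreaRect(P[m][:,:2].astype(np.float32)))
E
```

```text
tcp [ 0.3633 -0.1932  0.1931] yaw 126.94 fe 0.215 0.3508 w 0.05983791610581371 F [ 0.1 -0.9 -0.9] 17.0667
190 [(np.float64(0.004275895358389071), np.float64(33.0)), (np.float64(0.004277418387164441), np.float64(34.0))] lip f [0.3056 0.3063 0.3772 0.3777] e [0.4484 0.4749 0.508 ]
2804 [0.05679075 0.0639234  0.06547033] ((0.4363800883293152, -0.1061113178730011), (0.024715209379792213, 0.14202074706554413), 37.47850799560547)
```

View pics/b8.png

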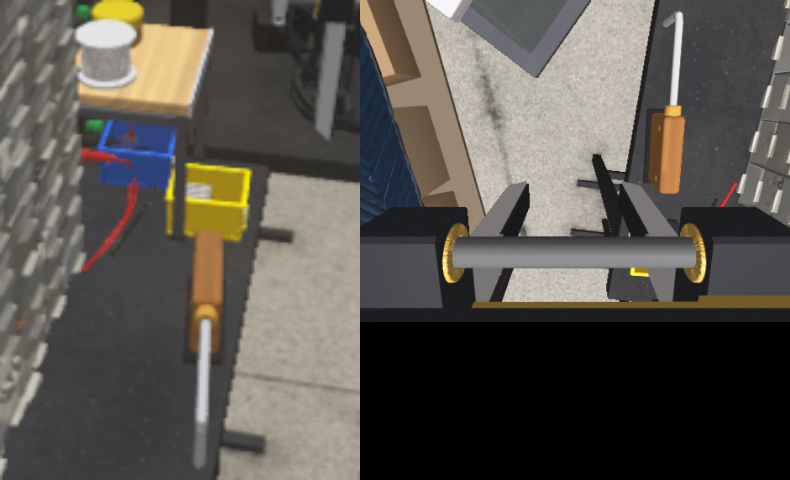

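The hook stands on its foot on the bench (grip at 207,285). The yellow tote is mostly out in front of the riser (208,200), the blue one is unmoved (138,155), and the arm is clear.

```bash
python3 -c "
from station import *
print(hand_in())"
```

```text
the job is handed in; nothing more can be done
None
```

Job handed in: the yellow tote stands about 51 of 70 mm clear of the riser and about 12 mm from the bench edge, the hook is back on its foot on the bench, the blue tote looks unmoved in the last camera picture, and it took about 17 s of the 45 s.

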